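# Pack the door wedges into their bay

### The job

Finish packing the wooden door wedges into their low metal bay, head to tail. Push the third wedge, which still sticks out, home against the back wall, then fetch the loose one and slide it in thin end first beside it, pushing it right home too, so that the four fill the bay with their front ends level, all lying flat. Leave the first two in place and do not disturb the things around.

Things in the scene. Friction and masses are not known exactly. Their poses are not given: they have to be found in the camera images.
- bay: Three-sided grey metal bay fixed to the worktop (sizes in mm): walls 5 thick, 20 high, no floor, one end open. Origin at worktop height, middle of the inside; x points from the mouth (x = -49) to the back wall's inner face (x = +49); inside 111 wide (y = +-55.5); four wedges fill 108. Home places (wedge origin x, y): first -1, 34; second -1, 20; third -1, -20; fourth -1, -34. Wedges at home stick 2 out
- wedge_a: Light wooden door wedge with grey rubber sole, loose, in the bay's first place by the +y wall: thick end at the back wall, flat side to the bay's +y. The third place is filled the same way round. Same shape, size and frame as wedge_c.
- wedge_b: Door wedge, loose, in the bay's second place, head to tail with wedge_a: thin end at the back wall, flat side to the bay's -y. The fourth place, by the -y wall, is filled the same way round. Same shape, size and frame as wedge_c.
- wedge_c: Door wedge, loose, part way into the bay beside wedge_b, thick end in, sticking 27 to 47 mm out. In mm: 100 long, 32 high as it lies, 40 across the thick end, 14 across the thin end, about 70 g, smooth. Origin on the underside, centre of its 100 x 40 outline; x to the thin end; flat soled side at y = -20; sloping side from y = +20 at x = -50 to y = -6 at x = +50.
- wedge_d: Loose door wedge on the worktop left of the bay, turned any way. Same shape, size and frame as wedge_c.
- wedge_c_thin (a point): Middle of the thin end face of wedge_c, at half its height (wedge frame: +50, -13, 16 mm)
- wedge_d_thin (a point): Middle of the thin end face of wedge_d, at half its height (wedge frame: +50, -13, 16 mm)
- staple_box: Bystander: closed card box of staples, 51 x 75 x 24 mm, behind the bay's back wall (to its right). Origin at the centre of its underside
- glue: Bystander: white and black glue stick lying down, 25 x 90 x 25 mm, at the far left. Origin at the centre of its underside
- note_pad: Bystander: pad of notes, 76 x 76 x 14 mm, behind the loose wedge. Origin at the centre of its underside
- mug: Bystander: dotted white mug, 82 mm across, 91 mm high, at the far left. Origin at the centre of its underside
Mind the look-alikes: they are no part of the job. Leave any purple look-alike of the wedge_a alone.

How it is judged (in metres and radians):
At the end, for the whole second after the job is handed in: wedge_c is in the third place (thick end at the back), wedge_d in the fourth (thin end at the back), wedge_a and wedge_b still in the first and second; all four lie flat (z < 4 mm, tilt < 0.06 rad), at rest, within 4 mm of home along the bay and 6 mm across it (x of wedge_c in the frame of bay between -0.005 and 0.003 m and y of wedge_c in the frame of bay between -0.026 and -0.014 m and x of wedge_c_thin in the frame of bay below -0.04 m and x of wedge_d in the frame of bay between -0.005 and 0.003 m and y of wedge_d in the frame of bay between -0.04 and -0.028 m and x of wedge_d_thin in the frame of bay above 0.04 m and x of wedge_a in the frame of bay between -0.005 and 0.003 m and y of wedge_a in the frame of bay between 0.028 and 0.04 m and x of wedge_b in the frame of bay between -0.005 and 0.003 m and y of wedge_b in the frame of bay between 0.014 and 0.026 m and height (world z) of each of wedge_a, wedge_b, wedge_c, wedge_d below 0.004 m and angle between each of wedge_a, wedge_b, wedge_c, wedge_d's own z axis and vertical below 0.06 rad and linear speed of each of wedge_a, wedge_b, wedge_c, wedge_d below 0.01 m/s); the robot touches nothing.
It fails at once if one of the two wedges already packed is moved by more than 20 mm (distance of any of wedge_a, wedge_b from where it was at the start of the episode above 0.02 m).
It fails at once if a bystander (staple box, glue stick, note pad or mug) is moved by more than 20 mm (distance of any of staple_box, glue, note_pad, mug from where it was at the start of the episode above 0.02 m).
It also fails if it takes over 67 s, if anything falls off the work surface, if the arm or the gripper's body presses on something with over 40 N, if the wrist force passes 120 N, or if a joint passes its speed limit or range.

### The arm

A 6-joint arm with a two-finger parallel gripper is mounted at the origin on a cart in front of the work surface, level with it; the furniture and walls round the work are solid. World frame = base frame: x ahead of the robot, y to its left, z up, the work surface at z = 0. Lengths are in mm, angles in rad, forces in N, time in s.
With the tool pointing down it reaches from about 375 to 900 mm from the base axis. Payload 3.1 kg.
Tool frame: the origin (TCP) lies midway between the tips of the shut fingers; the grasp point (between the pads) lies manip.tcp_to_grasp behind it (manip.tcp_to_grasp is the distance from the TCP to the grasp point, in mm); z points along the fingers, y is the line along which they close (so a half turn about z gives the same grasp; the last joint's range is limited). The gripper opens to 87 mm and grips with 3 to 60 N. Pads are 19 mm wide; open, the fingers measure 117 mm over their backs; the gripper's body (75 mm by 190 mm) begins 51 mm behind the grasp point.
Start: joints at [-1.522, 0.527, 1.433, -0, 1.181, -0.178], TCP at [140.563, -608.965, 222.548] pointing down, gripper open.
Joint ranges: [-3.08, 3.08], [-0.75, 2.2], [0.22, 2.44], [-1.43, 4.57], [0, 2.65], [-2.85, 2.85]. Speed limits (rad/s): [2.79, 2.79, 3.14, 3.14, 3.14, 3.14].

### API

Orientations are given as a unit quaternion [w, x, y, z].
In Python, from bench import manip gives the robot as it stands.
- The arm moves only by the tool send_rows, never from a script. Its argument "increments" is text: rows parted by semicolons, each of 7 numbers parted by spaces: the opening, from 0 (shut) to 1 (fully open), then the shift along the world's x, y, z normalised to -1 to 1, where 1 is 100 mm, then the turn, a rotation vector about the world's x, y, z normalised to -1 to 1, where 1 is 180 degrees. In form: jaw dx dy dz rx ry rz; .... A call has 1 to 5 rows; each row is the pose to reach, as a shift and turn from the pose commanded when the call began, turning the shorter way round; what a row does not reach only later rows make up. A row lasts 1/12 s, in which the tool goes at most 41.7 mm and 7.16 degrees, less where a joint would pass 70% of its speed; a pose out of reach is approached as far as the arm can. A call with a number of a shift or a turn outside -1 to 1 is refused whole. A call with a gripper value outside its range is refused whole. The fingers move at their own pace and stop on an object; "grip_force" is the grip in N (left out, the last holds). Time passes only in rows, so rows that repeat a pose let the fingers close. It gives the time, the measured TCP pose, the force, the opening and the grip force at its end, in the units of the state.
- manip.get_obs(): the state, without advancing time (a new reading comes with each control period).
- manip.snapshot(name): name is "scene" or "top" or "wrist"; returns a dict with "color" (384x512x3 uint8, blue, green, red), "camera_matrix" (3x3 intrinsics, pixels), "dist_coeffs" ([k1, k2, p1, p2, k3] as OpenCV has them; the pictures are not rectified), "xyz" and "orientation" of the camera in the world; the wrist camera has in their place "mount" (4x4, takes a point from camera to tool coordinates, whose origin is the TCP and whose axes are the flange's). Camera axes: x right, y up, looking along -z (the intrinsics and any distortion apply to the point x, -y, -z); pixel columns grow to the right and rows downward; lengths in mm; the calibration is good to about 2 mm. A picture is of the moment at which its call begins: read the wrist's pose just before it. There is no depth.
- manip.close_job(): hands the job in; it is judged then, once.
The state is a dict: "time_s": time; "qpos": joint angles; "joint_velocities": joint speeds; "effort": joint torques, N m; "tcp_pos": TCP position; "orientation": TCP orientation; "force": force on the tool from outside, world axes, zero at the start; "torque": the same for the moment, N m; "finger_gap": finger opening in mm; "grasp_force": force on a finger pad.
Only numpy, scipy, OpenCV 4.12 (cv2) and the standard library are available. Lean on these libraries where they do the work, as an engineer would, in place of code of your own. Each camera call takes 0.05 s, during which the arm holds its last target. There are 200 camera calls.

## Working session

There is one attempt and no reset: what is moved stays moved. The work goes in short steps, Python scripts to look and compute and a tool call to move; the robot and the scene stay as the last step left them, time stands still between calls to the robot, and variables do not carry over. Pictures are saved under pics/ and viewed, at most 10 in all, crops included, and the job is handed in when it is done.

Besides the shell and the picture viewer there is one more tool, called as name(argument=value, ...), one argument or row to a line, values as JSON. send_rows: Moves the arm, as the interface text tells. Its arguments: {"type":"object","properties":{"increments":{"type":"string"},"grip_force":{"type":"number"}},"required":["increments"]}

```bash
ls; mkdir -p pics
python3 - <<'E'
from bench import manip
import cv2,numpy as np,json
print(manip.tcp_to_grasp, manip.get_obs())
for n in("scene","top"):
    s=manip.snapshot(n); cv2.imwrite(f"pics/{n}0.png",s["color"])
    print(n,{k:np.array(v).round(4).tolist() for k,v in s.items() if k!="color"})
a=[cv2.imread(f"pics/{n}0.png") for n in("scene","top")]
cv2.imwrite("pics/t0.png",cv2.resize(a[1],(800,600)));cv2.imwrite("pics/s0.png",cv2.resize(a[0],(800,600)))
E
```

```text
pics
18.700000000000003 {'time_s': 0.0, 'qpos': array([-1.52249620e+00,  5.28479582e-01,  1.43388970e+00,  7.28007541e-06,
        1.18140671e+00, -1.78501175e-01]), 'joint_velocities': array([-0.00075679, -0.00020584,  0.00016798,  0.00187255,  0.00023908,
       -0.00109552]), 'effort': array([ 6.40521139e-04, -4.40037560e+01, -1.76592457e+01,  6.34595845e-02,
        5.83136827e-02, -1.55618491e-04]), 'tcp_pos': array([ 140.53288827, -608.24595696,  221.56740912]), 'orientation': array([-1.08913843e-03,  9.93576598e-01,  1.13156316e-01,  7.43769981e-05]), 'force': array([-0.28046749,  0.5244654 ,  0.14251487]), 'torque': array([-0.01417189,  0.00974685,  0.00888883]), 'grasp_force': 0.0, 'finger_gap': 87.1740961276599}
scene {'camera_matrix': [[500.0517, 0.0, 260.9618], [0.0, 500.0517, 193.6499], [0.0, 0.0, 1.0]], 'dist_coeffs': [-0.1057, 0.0, 0.0, 0.0, 0.0], 'xyz': [-190.803, 1232.729, 869.4676], 'orientation': [-0.2536, -0.1449, 0.4618, 0.8375]}
top {'camera_matrix': [[426.698, 0.0, 248.7969], [0.0, 426.698, 190.9528], [0.0, 0.0, 1.0]], 'dist_coeffs': [-0.0674, 0.0, 0.0, 0.0, 0.0], 'xyz': [488.926, 138.8716, 1443.4065], 'orientation': [-0.7041, -0.0038, 0.0199, 0.7098]}
```

View pics/t0.png

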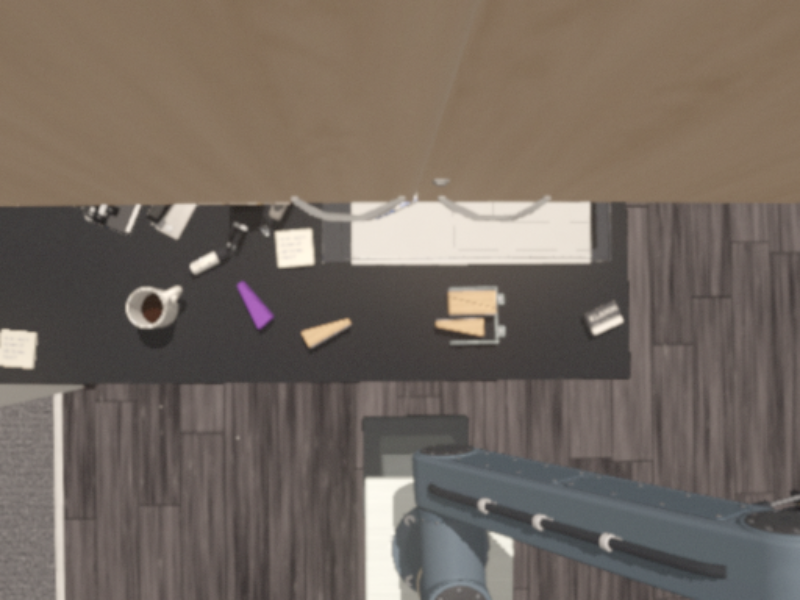

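View pics/s0.png

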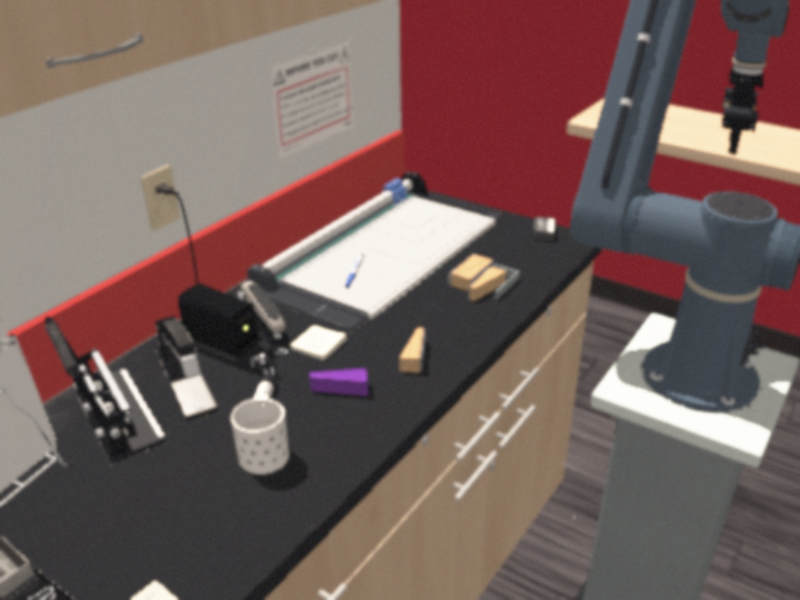

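The top view (800 px scale) shows the bay at about (475,315) with its mouth to the left, wedge c sticking out at (440,325), and the loose d at (326,333). The purple decoy is at (255,305). The scene view agrees. Next I'll get a coarse localisation.

```bash
cat > h.py <<'E'
from bench import manip
import cv2,numpy as np
from scipy.spatial.transform import Rotation as R
def rq(q): return R.from_quat(np.roll(q,-1))
def snap(n):
    o=manip.get_obs(); s=manip.snapshot(n)
    if n=="wrist":
        M=np.array(s["mount"]); T=rq(o["orientation"])
        s["Rm"]=T.as_matrix()@M[:3,:3]; s["c"]=o["tcp_pos"]+T.apply(M[:3,3])
    else: s["Rm"]=rq(s["orientation"]).as_matrix(); s["c"]=np.array(s["xyz"])
    return s
def world(s,px,z):
    u=cv2.undistortPoints(np.float64(px).reshape(-1,1,2),np.array(s["camera_matrix"]),np.array(s["dist_coeffs"])).reshape(-1,2)
    d=np.c_[u[:,0],-u[:,1],-np.ones(len(u))]@s["Rm"].T
    return s["c"]+d*((z-s["c"][2])/d[:,2])[:,None]
def pix(s,P):
    p=(np.atleast_2d(P)-s["c"])@s["Rm"]; p=p*[1,-1,-1]
    return cv2.projectPoints(p,np.zeros(3),np.zeros(3),np.array(s["camera_matrix"]),np.array(s["dist_coeffs"]))[0].reshape(-1,2)
def wood(img,lo=(8,70,110),hi=(24,255,255)):
    m=cv2.inRange(cv2.cvtColor(img,cv2.COLOR_BGR2HSV),lo,hi)
    return m
def blobs(m,a=60):
    c,_=cv2.findContours(m,cv2.RETR_EXTERNAL,cv2.CHAIN_APPROX_NONE)
    return sorted([x for x in c if cv2.contourArea(x)>a],key=cv2.contourArea)
E
python3 - <<'E'
from h import *
s=snap("top"); m=wood(s["color"]); m[:150]=0; m[245:]=0
for c in blobs(m,60):
    w=world(s,c.reshape(-1,2),32)[:,:2].astype(np.float32)
    r=cv2.minAreaRect(w); print(np.round(cv2.boxPoints(r),0).tolist(),np.round(r[1],0), w.mean(0))
w=snap("wrist"); print(np.array(w["mount"]).round(2),np.array(w["camera_matrix"]).round(1),w["dist_coeffs"])
E
```

```text
[[455.0, -96.0], [495.0, -97.0], [496.0, 10.0], [456.0, 10.0]] [107.  40.] [477.09525  -47.813156]
[[433.0, 278.0], [487.0, 187.0], [521.0, 207.0], [467.0, 298.0]] [ 40. 106.] [471.19113 244.1356 ]
[[499.0, -17.0], [503.0, -119.0], [551.0, -117.0], [548.0, -16.0]] [ 49. 102.] [527.0327  -66.97293]
[[-0.0000e+00  9.5000e-01  3.0000e-01  8.2620e+01]
 [ 1.0000e+00  0.0000e+00  0.0000e+00  9.0000e-02]
 [ 0.0000e+00  3.0000e-01 -9.5000e-01 -1.6238e+02]
 [ 0.0000e+00  0.0000e+00  0.0000e+00  1.0000e+00]] [[299.5   0.  251.5]
 [  0.  299.5 187.9]
 [  0.    0.    1. ]] [-0.03888609  0.          0.          0.          0.        ]
```

send_rows(
  increments="1 0.48 0.91 0 0 0 -0.072;1 0.48 0.91 0 0 0 -0.072;1 0.48 0.91 0 0 0 -0.072",
  grip_force=20,
)

```text
time_s: 0.45
tcp_pos: [189.8, -512.9, 221.7]
orientation: [-0.003, 1.0, -0.001, 0.0]
force: [1.0, 0.2, -0.5]
finger_gap: 87.1
grasp_force: 0.0
```

send_rows(
  increments="1 0.48 0.91 0 0 0 0;1 0.48 0.91 0 0 0 0;1 0.48 0.91 0 0 0 0",
)

```text
time_s: 0.7
tcp_pos: [237.5, -421.4, 222.0]
orientation: [-0.003, 1.0, 0.001, -0.0]
force: [0.3, 0.6, -0.5]
finger_gap: 87.0
grasp_force: 0.0
```

send_rows(
  increments="1 0.48 0.91 0 0 0 0;1 0.48 0.91 0 0 0 0;1 0.48 0.91 0 0 0 0",
)

```text
time_s: 0.95
tcp_pos: [285.0, -330.8, 222.2]
orientation: [-0.002, 1.0, 0.001, -0.0]
force: [0.6, 0.0, -0.5]
finger_gap: 86.7
grasp_force: 0.0
```

send_rows(
  increments="1 0.48 0.91 0 0 0 0;1 0.48 0.91 0 0 0 0;1 0.48 0.91 0 0 0 0",
)

```text
time_s: 1.2
tcp_pos: [332.8, -240.6, 222.4]
orientation: [-0.002, 1.0, 0.001, -0.0]
force: [-0.0, -0.5, -0.3]
finger_gap: 87.0
grasp_force: 0.0
```

send_rows(
  increments="1 0.48 0.91 0 0 0 0;1 0.48 0.91 0 0 0 0;1 0.48 0.91 0 0 0 0",
)

```text
time_s: 1.45
tcp_pos: [381.0, -150.2, 222.5]
orientation: [-0.001, 1.0, 0.001, -0.0]
force: [-0.7, -0.4, -1.6]
finger_gap: 87.0
grasp_force: 0.0
```

send_rows(
  increments="1 0.48 0.91 0 0 0 0;1 0.48 0.91 0 0 0 0;1 0.48 0.91 0 0 0 0",
)

```text
time_s: 1.7
tcp_pos: [429.7, -59.6, 222.7]
orientation: [-0.001, 1.0, 0.001, 0.0]
force: [-0.6, -0.0, 0.0]
finger_gap: 87.3
grasp_force: 0.0
```

send_rows(
  increments="0 0.48 0.91 -0.3 0 0 0;0 0.48 0.91 -0.3 0 0 0;0 0.48 0.91 -0.3 0 0 0;0 0.48 0.91 -0.3 0 0 0;0 0.48 0.91 -0.3 0 0 0",
)

```text
time_s: 2.12
tcp_pos: [476.3, 29.0, 192.0]
orientation: [0.0, 1.0, 0.002, -0.001]
force: [-0.8, 0.1, 0.0]
finger_gap: 61.8
grasp_force: 0.0
```

Run:
```python
from h import *
import pickle
w=snap("wrist"); pickle.dump(w,open("w1.pkl","wb")); cv2.imwrite("pics/w1.png",cv2.resize(w["color"],(800,600)))
print(w["c"])
```

```text
[559.21197479  29.22368645 354.28325242]
```

View pics/w1.png

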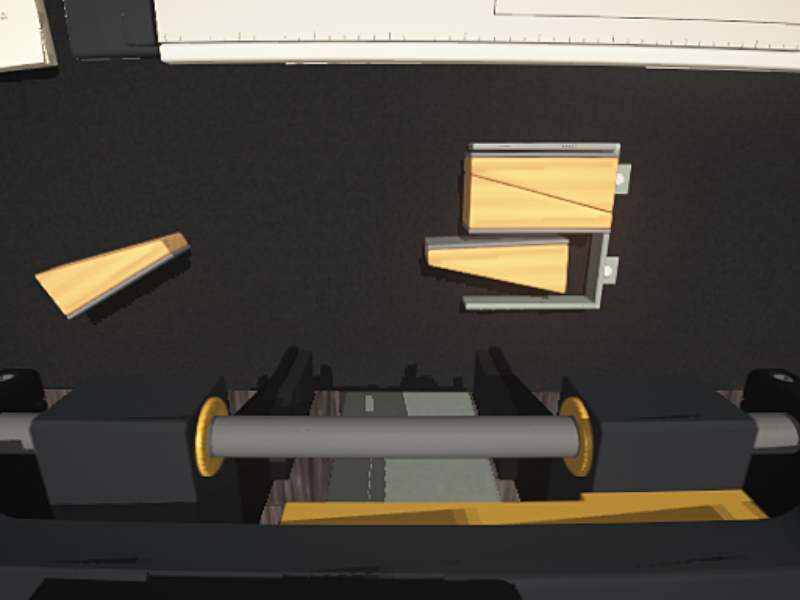

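The wrist view (800 px) clearly shows c from (426,257) to (567,270), with its sole facing b. The -y wall is at (463..600,303), wedges a and b are at (465..617,157..230), and d runs from its thick end at (53,296) to its thin end at (186,242). I'll cast the corners next.

Run:
```python
from h import *
import pickle
w=pickle.load(open("w1.pkl","rb")); k=512/800
def W(p,z): return world(w,np.array(p,float)*k+0*0.5,z)[:,:2].round(1).tolist()
print("walls z20: +y front, -y front outer/inner, back inner corner, back outer corners",W([[470,143],[463,308],[463,298],[598,297],[620,143],[601,308]],20))
m=wood(w["color"],(5,60,120),(28,255,255)); m[220:]=0; m[:80]=0
for c in blobs(m,300):
    q=cv2.approxPolyDP(c,4,True).reshape(-1,2); print((q/k).round().tolist(),world(w,q,32)[:,:2].round(1).tolist())
```

```text
walls z20: +y front, -y front outer/inner, back inner corner, back outer corners [[561.5, -23.3], [442.2, -24.1], [450.1, -23.7], [451.3, -126.2], [562.7, -127.0], [442.5, -129.7]]
[[567.0, 245.0], [431.0, 248.0], [428.0, 262.0], [562.0, 292.0]] [[493.3, -93.5], [490.5, 2.2], [480.4, 4.1], [458.7, -94.0]]
[[186.0, 242.0], [175.0, 233.0], [34.0, 275.0], [69.0, 314.0]] [[494.7, 174.8], [501.3, 181.7], [470.6, 291.1], [440.3, 271.2]]
[[470.0, 158.0], [470.0, 228.0], [609.0, 227.0], [616.0, 156.0]] [[552.0, -22.1], [505.0, -24.5], [506.8, -121.7], [554.0, -119.6]]
```

send_rows(
  increments="0 0.09 0.26 -1 0 0 0.003;0 0.09 0.26 -1 0 0 0.003;0 0.09 0.26 -1 0 0 0.003;0 0.09 0.26 -1 0 0 0.003;0 0.09 0.26 -1 0 0 0.003",
)

```text
time_s: 2.58
tcp_pos: [484.9, 52.9, 92.3]
orientation: [0.0, 1.0, 0.004, -0.001]
force: [0.8, -0.1, 0.3]
finger_gap: 24.6
grasp_force: 0.0
```

send_rows(
  increments="0 0 0 -0.3 0 0 0;0 0 0 -0.6 0 0 0;0 0 0 -0.79 0 0 0;0 0 0 -0.79 0 0 0;0 0 0 -0.79 0 0 0",
)

```text
time_s: 3.0
tcp_pos: [486.4, 53.0, 14.7]
orientation: [0.0, 1.0, 0.004, 0.001]
force: [-0.5, -0.5, 0.4]
finger_gap: 0.8
grasp_force: 0.0
```

send_rows(
  increments="0 0 -0.15 0 0 0 0;0 0 -0.25 0 0 0 0;0 0 -0.35 0 0 0 0;0 0 -0.38 0 0 0 0;0 0 -0.4 0 0 0 0",
)

```text
time_s: 3.42
tcp_pos: [486.3, 13.0, 14.6]
orientation: [0.0, 1.0, 0.004, 0.001]
force: [0.3, -0.2, 0.8]
finger_gap: 0.5
grasp_force: 0.1
```

send_rows(
  increments="0 0 -0.03 0 0 0 0;0 0 -0.06 0 0 0 0;0 0 -0.09 0 0 0 0;0 0 -0.12 0 0 0 0;0 0 -0.14 0 0 0 0",
)

```text
time_s: 3.83
tcp_pos: [485.5, -0.1, 13.5]
orientation: [-0.0, 1.0, 0.005, -0.0]
force: [0.4, 0.0, -0.9]
finger_gap: 0.5
grasp_force: 0.1
```

```bash
cat > v.py <<'E'
from h import *
import sys,pickle
w=snap("wrist"); n=sys.argv[1]; pickle.dump(w,open(n+".pkl","wb")); cv2.imwrite(f"pics/{n}.png",cv2.resize(w["color"],(800,600)))
E
python3 v.py w2
```

```text
(no output)
```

View pics/w2.png

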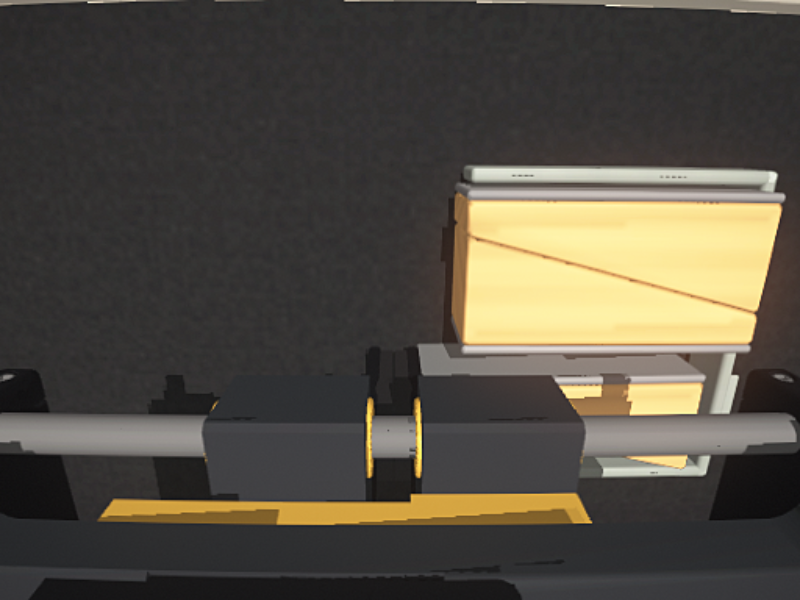

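The fingers are touching c's front at (418,350), and b's front is at about (462,345), so roughly 14 mm remain. I'll keep creeping and watch the force.

send_rows(
  increments="0 0 -0.03 0 0 0 0;0 0 -0.06 0 0 0 0;0 0 -0.08 0 0 0 0;0 0 -0.1 0 0 0 0",
)

```text
time_s: 4.22
tcp_pos: [485.5, -10.2, 13.5]
orientation: [-0.0, 1.0, 0.005, -0.0]
force: [0.8, 1.0, 0.3]
finger_gap: 0.6
grasp_force: 0.1
```

send_rows(
  increments="0 0 -0.01 0 0 0 0;0 0 -0.02 0 0 0 0",
)

```text
time_s: 4.38
tcp_pos: [485.5, -12.1, 13.5]
orientation: [-0.0, 1.0, 0.005, -0.0]
force: [-0.1, 0.3, -0.9]
finger_gap: 0.4
grasp_force: 0.1
```

send_rows(
  increments="0 0 -0.01 0 0 0 0;0 0 -0.02 0 0 0 0",
)

```text
time_s: 4.55
tcp_pos: [485.5, -13.9, 13.5]
orientation: [-0.0, 1.0, 0.005, -0.0]
force: [0.4, 5.0, 0.7]
finger_gap: 0.5
grasp_force: 3.0
```

send_rows(
  increments="0 0 -0.005 0 0 0 0;0 0 -0.01 0 0 0 0",
)

```text
time_s: 4.72
tcp_pos: [485.2, -14.0, 13.6]
orientation: [-0.001, 1.0, 0.004, -0.0]
force: [0.8, 7.9, 1.6]
finger_gap: 0.4
grasp_force: 4.2
```

c is home, with about 8 N against the back wall. Next I'll retreat and go over d while turning +120°.

send_rows(
  increments="0 0 0.2 0 0 0 0;0 0 0.2 0.4 0 0 0;0 0 0.2 0.8 0 0 0;0 0 0.2 1 0 0 0;0 0 0.2 1 0 0 0",
)

```text
time_s: 5.13
tcp_pos: [488.6, 4.5, 117.4]
orientation: [0.001, 1.0, 0.005, 0.004]
force: [0.3, -0.9, -0.2]
finger_gap: 0.4
grasp_force: 0.0
```

send_rows(
  increments="1 -0.08 0.65 0.35 0 0 0.167;1 -0.08 0.65 0.35 0 0 0.167;1 -0.08 0.65 0.35 0 0 0.167;1 -0.08 0.65 0.35 0 0 0.167;1 -0.08 0.65 0.35 0 0 0.167",
)

```text
time_s: 5.55
tcp_pos: [477.1, 70.5, 148.2]
orientation: [0.0, 0.964, 0.266, -0.0]
force: [-0.1, -0.0, -1.1]
finger_gap: 26.0
grasp_force: 0.0
```

send_rows(
  increments="1 -0.08 0.65 0 0 0 0.167;1 -0.08 0.65 0 0 0 0.167;1 -0.08 0.65 0 0 0 0.167;1 -0.08 0.65 0 0 0 0.167;1 -0.08 0.65 0 0 0 0.167",
)

```text
time_s: 5.97
tcp_pos: [469.0, 135.1, 147.7]
orientation: [-0.0, 0.863, 0.506, -0.001]
force: [0.3, 0.6, 0.8]
finger_gap: 59.0
grasp_force: 0.0
```

send_rows(
  increments="1 -0.08 0.65 0 0 0 0.167;1 -0.08 0.65 0 0 0 0.167;1 -0.08 0.65 0 0 0 0.167;1 -0.08 0.65 0 0 0 0.167;1 -0.08 0.65 0 0 0 0.167",
)

```text
time_s: 6.38
tcp_pos: [461.3, 199.9, 147.9]
orientation: [-0.0, 0.703, 0.712, -0.001]
force: [-0.4, -0.4, 1.1]
finger_gap: 85.6
grasp_force: 0.0
```

send_rows(
  increments="1 -0.08 0.64 0 0 0 0.167;1 -0.08 0.64 0 0 0 0.167;1 -0.08 0.64 0 0 0 0.167;1 -0.08 0.64 0 0 0 0.167;1 -0.08 0.64 0 0 0 0.167",
)

```text
time_s: 6.8
tcp_pos: [453.4, 263.8, 148.1]
orientation: [-0.0, 0.495, 0.869, -0.0]
force: [-0.7, -0.1, -0.6]
finger_gap: 86.8
grasp_force: 0.0
```

```bash
python3 v.py w3
python3 - <<'E'
from h import *
import pickle
w=pickle.load(open("w3.pkl","rb")); k=512/800
print(manip.get_obs()["qpos"].round(2),w["c"])
m=wood(w["color"],(5,60,120),(28,255,255))
for c in blobs(m,300):
    q=cv2.approxPolyDP(c,4,True).reshape(-1,2); print((q/k).round().tolist(),world(w,q,32)[:,:2].round(1).tolist())
E
```

```text
[ 0.31  0.5   1.76 -0.    0.89 -0.22] [411.06632369 334.91211494 310.43335102]
[[158.0, 397.0], [145.0, 397.0], [130.0, 423.0], [136.0, 473.0], [152.0, 472.0], [162.0, 458.0], [145.0, 456.0], [141.0, 445.0], [147.0, 417.0], [167.0, 414.0]] [[355.6, 114.8], [348.2, 110.3], [346.3, 84.7], [365.0, 47.1], [374.4, 54.5], [376.8, 70.2], [365.6, 64.8], [359.4, 71.8], [354.9, 95.8], [366.2, 105.6]]
[[630.0, 395.0], [617.0, 414.0], [639.0, 417.0], [645.0, 447.0], [623.0, 458.0], [634.0, 472.0], [650.0, 473.0], [659.0, 450.0], [648.0, 405.0]] [[630.1, 279.5], [632.0, 263.7], [646.9, 269.5], [666.7, 253.1], [659.0, 238.1], [673.8, 232.7], [684.8, 237.4], [677.4, 256.2], [646.2, 280.4]]
[[798.0, 488.0], [650.0, 492.0], [647.0, 500.0], [358.0, 502.0], [355.0, 523.0], [770.0, 517.0], [795.0, 506.0]] [[794.2, 283.9], [696.0, 224.6], [698.6, 218.0], [514.7, 109.4], [522.6, 90.6], [795.4, 253.0], [805.5, 270.2]]
```

View pics/w3.png

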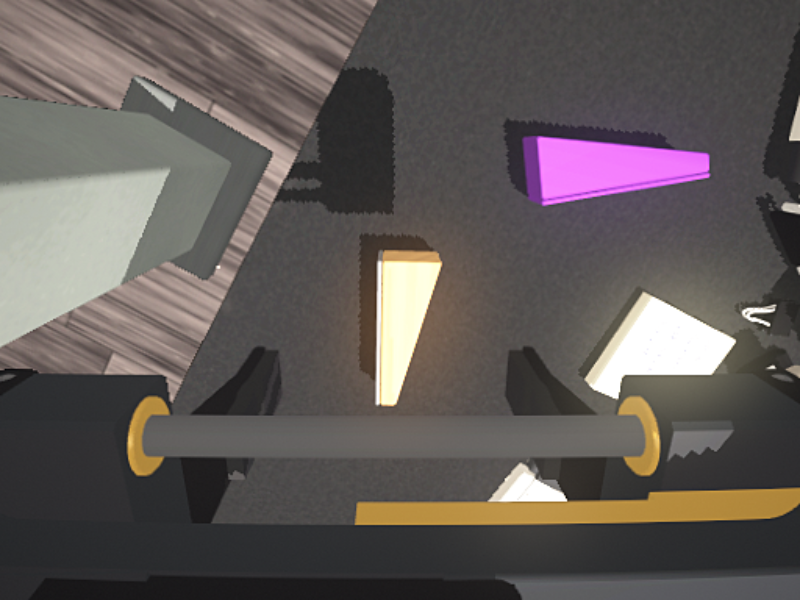

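d is well aligned with the tool: the sole edge is vertical at column 378, the thick-end top edge runs (379,262)–(438,263), and the thin end is at row 404. The pad and the decoy are clear of it.

Run:
```python
from h import *
import pickle
w=pickle.load(open("w3.pkl","rb"))
P=world(w,np.array([[379,262],[438,263],[377,404],[397,404]])*.64,32)[:,:2]; print(P.round(1))
f=P[2]-P[0]; print(np.linalg.norm(f),np.linalg.norm(P[1]-P[0]),np.degrees(np.arctan2(f[1],f[0])))
f/=np.linalg.norm(f); n=np.array([-f[1],f[0]])
if n@(P[1]-P[0])<0:n=-n
g=P[0]+14*f+18*n; print("grip",g,"delta",g-manip.get_obs()["tcp_pos"][:2])
```

```text
[[437.7 272.7]
 [469.  290.5]
 [486.  187. ]
 [497.6 193.9]]
98.35850015788833 36.06194473589863 -60.6060767485954
grip [460.26167454 269.29358495] delta [6.74502388 5.70155854]
```

send_rows(
  increments="1 0.055 0.045 -1 0 0 0;1 0.055 0.045 -1 0 0 0;1 0.055 0.045 -1 0 0 0;1 0.055 0.045 -1 0 0 0",
)

```text
time_s: 7.18
tcp_pos: [456.6, 266.8, 44.6]
orientation: [-0.003, 0.497, 0.868, -0.003]
force: [-0.9, -1.2, 0.3]
finger_gap: 87.0
grasp_force: 0.0
```

send_rows(
  increments="1 0 0 -0.38 0 0 0;1 0 0 -0.38 0 0 0;0 0 0 -0.38 0 0 0;0 0 0 -0.38 0 0 0;0 0 0 -0.38 0 0 0",
)

```text
time_s: 7.6
tcp_pos: [460.7, 269.0, 13.2]
orientation: [0.002, 0.494, 0.869, 0.002]
force: [-0.9, 0.8, 0.8]
finger_gap: 74.4
grasp_force: 0.0
```

send_rows(
  increments="0 0 0 0 0 0 0;0 0 0 0 0 0 0;0 0 0 0 0 0 0;0 0 0 0 0 0 0;0 0 0 0 0 0 0",
)

```text
time_s: 8.02
tcp_pos: [459.3, 268.6, 11.1]
orientation: [0.0, 0.494, 0.87, 0.0]
force: [-0.4, -0.5, 0.2]
finger_gap: 41.6
grasp_force: 0.2
```

send_rows(
  increments="0 0 0 0 0 0 0;0 0 0 0 0 0 0;0 0 0 0 0 0 0;0 0 0 0 0 0 0;0 0 0 0 0 0 0",
)

```text
time_s: 8.43
tcp_pos: [459.1, 268.6, 10.9]
orientation: [0.0, 0.494, 0.87, 0.0]
force: [-1.2, -0.2, 6.2]
finger_gap: 37.9
grasp_force: 19.2
```

send_rows(
  increments="0 0 0 0.3 0 0 0;0 0 0 0.3 0 0 0;0 0 0 0.3 0 0 0",
)

```text
time_s: 8.68
tcp_pos: [460.0, 268.9, 41.3]
orientation: [0.001, 0.494, 0.87, 0.001]
force: [-0.4, 0.5, 0.2]
finger_gap: 37.9
grasp_force: 19.2
```

send_rows(
  increments="0 0.05 -0.9 0 0 0 -0.08;0 0.05 -0.9 0 0 0 -0.08;0 0.05 -0.9 0 0 0 -0.08;0 0.05 -0.9 0 0 0 -0.08",
)

```text
time_s: 9.02
tcp_pos: [463.6, 176.3, 39.7]
orientation: [-0.001, 0.6, 0.8, -0.001]
force: [0.0, -0.0, 0.2]
finger_gap: 37.7
grasp_force: 19.2
```

send_rows(
  increments="0 0.05 -0.9 0 0 0 -0.08;0 0.05 -0.9 0 0 0 -0.08;0 0.05 -0.9 0 0 0 -0.08;0 0.05 -0.9 0 0 0 -0.08;0 0.05 -0.9 0 0 0 -0.08",
)

```text
time_s: 9.43
tcp_pos: [469.0, 89.2, 40.2]
orientation: [-0.0, 0.694, 0.72, -0.0]
force: [0.4, -0.1, -1.3]
finger_gap: 37.9
grasp_force: 19.2
```

```bash
python3 v.py w4
```

```text
(no output)
```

View pics/w4.png

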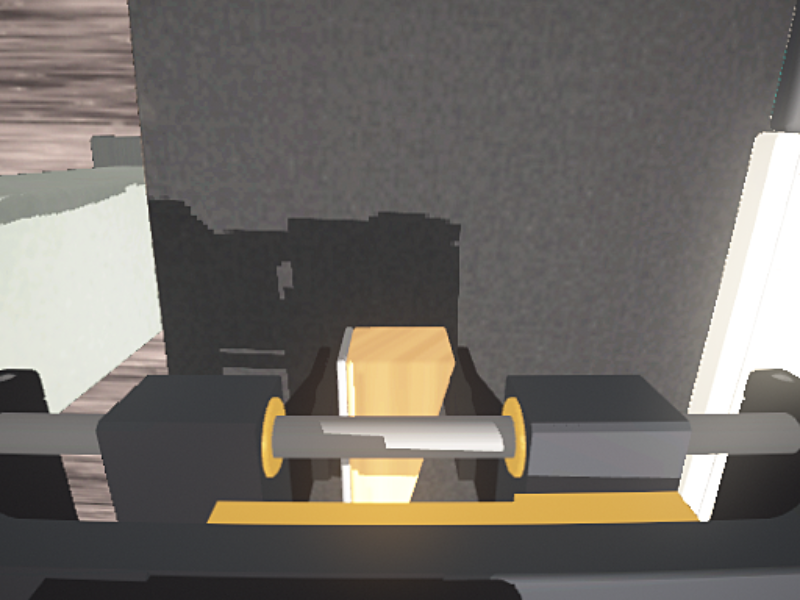

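```bash
python3 - <<'E'
from h import *
import pickle
w=pickle.load(open("w4.pkl","rb"))
g=cv2.cvtColor(w["color"],cv2.COLOR_BGR2HSV)
P=world(w,np.array([[338,363],[455,361],[342.5,470],[345,502],[412,502]])*.64,61.3)[:,:2]; print(P.round(1))
print(manip.get_obs()["tcp_pos"],rq(manip.get_obs()["orientation"]).as_matrix().round(3)[:,:2].T)
for a,b in((0,2),(0,3)):
    f=P[b]-P[a]; print(np.degrees(np.arctan2(f[1],f[0])))
E
python3 - <<'E'
import cv2
a=cv2.imread("pics/w4.png")[310:520,300:500]; cv2.imwrite("pics/w4c.png",cv2.resize(a,None,fx=2.8,fy=2.8))
E
```

```text
[[449.9 102.7]
 [488.7 104.8]
 [451.5  60.1]
 [452.4  45.8]
 [477.3  46.7]]
[468.71076024  89.81207931  40.26749609] [[-0.037  0.999  0.   ]
 [ 0.999  0.037 -0.001]]
-87.92068882934335
-87.50684330498245
```

View pics/w4c.png

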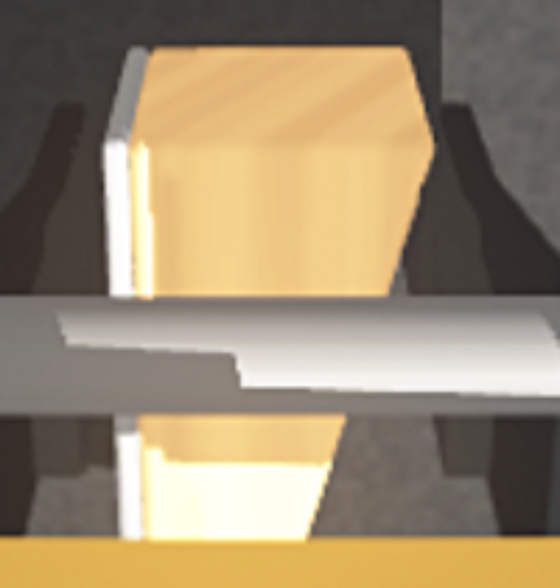

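The wedge is held flush with the pad, heading about -87.7°. I'll turn it slightly, lower it and slide it in.

send_rows(
  increments="0 0 0 0 0 0 -0.01;0 0 0 -0.15 0 0 -0.01;0 0 0 -0.28 0 0 -0.01;0 0 0 -0.285 0 0 -0.01;0 0 0 -0.285 0 0 -0.01",
)

```text
time_s: 9.9
tcp_pos: [468.3, 90.2, 11.7]
orientation: [-0.001, 0.705, 0.71, -0.001]
force: [-0.7, -0.7, -0.6]
finger_gap: 37.7
grasp_force: 19.5
```

send_rows(
  increments="0 0 -0.2 0 0 0 0;0 0 -0.35 0 0 0 0;0 0.005 -0.45 0 0 0 0;0 0.005 -0.5 0 0 0 0",
)

```text
time_s: 10.23
tcp_pos: [470.1, 38.1, 12.5]
orientation: [0.0, 0.706, 0.708, 0.0]
force: [0.4, -0.4, -0.6]
finger_gap: 37.8
grasp_force: 19.5
```

send_rows(
  increments="0 0 -0.08 0 0 0 0;0 0 -0.16 0 0 0 0;0 0.005 -0.24 0 0 0 0;0 0.005 -0.3 0 0 0 0",
)

```text
time_s: 10.57
tcp_pos: [470.1, 7.9, 12.1]
orientation: [-0.0, 0.706, 0.708, -0.0]
force: [-0.6, 0.2, -0.7]
finger_gap: 38.1
grasp_force: 19.6
```

send_rows(
  increments="0 0 -0.05 0 0 0 0;0 0 -0.09 0 0 0 0;0 0 -0.12 -0.005 0 0 0;0 0 -0.12 -0.008 0 0 0",
)

```text
time_s: 10.9
tcp_pos: [470.1, -4.0, 11.2]
orientation: [0.0, 0.706, 0.708, 0.0]
force: [0.1, -0.0, -0.5]
finger_gap: 37.6
grasp_force: 19.5
```

send_rows(
  increments="0.7 0 0 0 0 0 0;0.7 0 0 0 0 0 0;0.7 0 0 0 0 0 0;0.7 0 0 0 0 0 0",
)

```text
time_s: 11.23
tcp_pos: [470.1, -3.2, 11.3]
orientation: [0.0, 0.706, 0.709, 0.0]
force: [0.1, 0.4, -0.7]
finger_gap: 55.6
grasp_force: 0.0
```

send_rows(
  increments="0.7 0 0 0.4 0 0 0;0.7 0 0 0.8 0 0 0;0.7 0 0.3 1 0 0 0;0.7 0 0.6 1 0 0 0;0.7 0 0.6 1 0 0 0",
)

```text
time_s: 11.65
tcp_pos: [470.1, 60.1, 112.9]
orientation: [0.001, 0.705, 0.71, 0.001]
force: [-1.1, 0.1, -0.5]
finger_gap: 61.0
grasp_force: 0.0
```

send_rows(
  increments="0 0 0 0.8 0 0 0;0 0 0 0.8 0 0 0;0 0 0 0.8 0 0 0;0 0 0 0.8 0 0 0",
)

```text
time_s: 11.98
tcp_pos: [471.4, 56.3, 192.8]
orientation: [0.002, 0.706, 0.709, 0.001]
force: [0.1, -0.5, -0.4]
finger_gap: 41.8
grasp_force: 0.0
```

```bash
python3 v.py w5
```

```text
(no output)
```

View pics/w5.png

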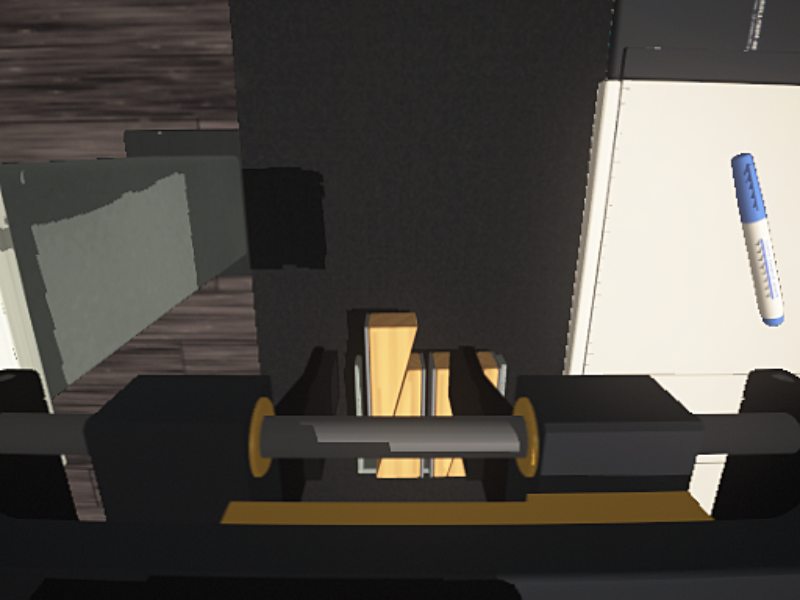

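d is in the fourth place, sticking out about 30 mm with its thick end at (390,315). I'll push it home with shut fingers.

send_rows(
  increments="0 -0.04 -0.06 -1 0 0 0;0 -0.04 -0.06 -1 0 0 0;0 -0.04 -0.06 -1 0 0 0;0 -0.04 -0.06 -1 0 0 0",
)

```text
time_s: 12.37
tcp_pos: [461.0, 50.6, 86.5]
orientation: [-0.005, 0.706, 0.708, -0.004]
force: [0.1, 0.8, 0.5]
finger_gap: 11.7
grasp_force: 0.0
```

send_rows(
  increments="0 0 0 -0.3 0 0 0;0 0 0 -0.6 0 0 0;0 0 0 -0.8 0 0 0;0 0 0 -0.8 0 0 0;0 0 0 -0.8 0 0 0",
)

```text
time_s: 12.78
tcp_pos: [465.3, 50.5, 10.8]
orientation: [-0.001, 0.706, 0.708, -0.001]
force: [-0.0, -0.1, -0.1]
finger_gap: 0.5
grasp_force: 0.0
```

send_rows(
  increments="0 0 -0.1 0 0 0 0;0 0 -0.2 0 0 0 0;0 0 -0.26 0 0 0 0;0 0 -0.3 0 0 0 0;0 0 -0.34 0 0 0 0",
)

```text
time_s: 13.2
tcp_pos: [466.6, 15.5, 12.1]
orientation: [0.001, 0.706, 0.708, 0.0]
force: [0.0, 0.5, 1.4]
finger_gap: 0.6
grasp_force: 0.1
```

send_rows(
  increments="0 0 -0.03 0 0 0 0;0 0 -0.06 0 0 0 0;0 0 -0.09 0 0 0 0;0 0 -0.12 0 0 0 0",
)

```text
time_s: 13.53
tcp_pos: [465.9, 4.4, 11.2]
orientation: [-0.0, 0.706, 0.708, -0.0]
force: [0.3, 0.8, -0.0]
finger_gap: 0.3
grasp_force: 0.2
```

send_rows(
  increments="0 0 -0.03 0 0 0 0;0 0 -0.06 0 0 0 0;0 0 -0.09 0 0 0 0;0 0 -0.11 0 0 0 0;0 0 -0.12 0 0 0 0",
)

```text
time_s: 13.95
tcp_pos: [466.1, -7.8, 11.2]
orientation: [-0.0, 0.706, 0.708, -0.0]
force: [0.8, 0.9, -0.3]
finger_gap: 0.6
grasp_force: 0.2
```

send_rows(
  increments="0 0 -0.01 0 0 0 0;0 0 -0.02 0 0 0 0;0 0 -0.025 0 0 0 0",
)

```text
time_s: 14.2
tcp_pos: [466.0, -10.0, 11.2]
orientation: [-0.0, 0.706, 0.708, -0.0]
force: [-0.6, 0.6, 0.1]
finger_gap: 0.6
grasp_force: 0.2
```

send_rows(
  increments="0 0 -0.01 0 0 0 0;0 0 -0.02 0 0 0 0",
)

```text
time_s: 14.37
tcp_pos: [466.0, -11.9, 11.2]
orientation: [-0.0, 0.706, 0.709, -0.0]
force: [0.5, 0.1, -0.9]
finger_gap: 0.6
grasp_force: 0.2
```

send_rows(
  increments="0 0 -0.01 0 0 0 0;0 0 -0.015 0 0 0 0",
)

```text
time_s: 14.53
tcp_pos: [465.4, -12.3, 11.2]
orientation: [-0.001, 0.706, 0.708, 0.0]
force: [1.7, 10.6, 1.2]
finger_gap: 0.3
grasp_force: 4.8
```

Firm stop at the expected place. I'll back off and turn to view the bay as in w1.

send_rows(
  increments="0 0 0.2 0 0 0 0;0 0 0.3 0.4 0 0 0;0 0 0.4 0.8 0 0 0;0 0 0.4 1 0 0 0;0 0 0.4 1 0 0 0",
)

```text
time_s: 14.95
tcp_pos: [468.9, 26.7, 114.9]
orientation: [0.004, 0.705, 0.709, 0.002]
force: [0.6, 0.0, 0.1]
finger_gap: 0.0
grasp_force: 0.0
```

send_rows(
  increments="0 0 0 0.6 0 0 -0.17;0 0 0 0.6 0 0 -0.17;0 0 0 0.6 0 0 -0.17;0 0 0 0.6 0 0 -0.17;0 0 0 0.6 0 0 -0.17",
)

```text
time_s: 15.37
tcp_pos: [466.1, 26.3, 171.1]
orientation: [0.0, 0.869, 0.495, 0.0]
force: [0.2, 0.4, -1.4]
finger_gap: 0.2
grasp_force: 0.0
```

send_rows(
  increments="0 0 0 0 0 0 -0.17;0 0 0 0 0 0 -0.17;0 0 0 0 0 0 -0.17;0 0 0 0 0 0 -0.17;0 0 0 0 0 0 -0.17",
)

```text
time_s: 15.78
tcp_pos: [465.7, 26.3, 170.5]
orientation: [-0.0, 0.969, 0.248, -0.0]
force: [0.0, 0.3, -0.6]
finger_gap: 0.3
grasp_force: 0.0
```

send_rows(
  increments="0 -0.1 -0.4 0 0 0 -0.16;0 -0.1 -0.4 0 0 0 -0.16;0 -0.1 -0.4 0 0 0 -0.16;0 -0.1 -0.4 0 0 0 -0.16;0 -0.1 -0.4 0 0 0 -0.16",
)

```text
time_s: 16.2
tcp_pos: [455.6, -14.0, 170.5]
orientation: [-0.0, 1.0, 0.0, -0.001]
force: [0.4, 0.1, 0.6]
finger_gap: 0.4
grasp_force: 0.0
```

```bash
python3 v.py w6
python3 - <<'E'
from h import *
import pickle
w=pickle.load(open("w6.pkl","rb")); k=.64
a=w["color"][60:240,150:420]; cv2.imwrite("pics/w6c.png",cv2.resize(a,None,fx=2.9,fy=2.9))
E
```

```text
(no output)
```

View pics/w6c.png

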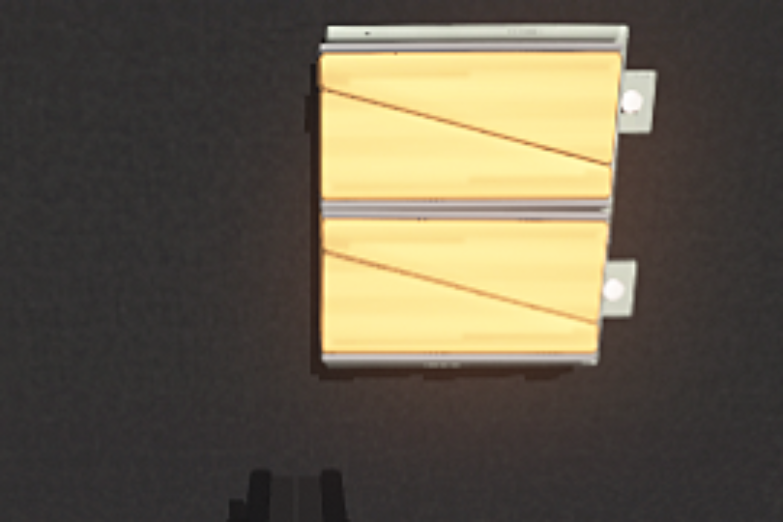

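All four wedges fill the bay, with their front ends level at column 320–323 and all lying flat. The only gap is a hairline one between b and c, so I'm handing the job in.

```bash
python3 -c "
from bench import manip; print(manip.close_job())"
```

```text
the job is handed in; nothing more can be done
None
```

I pushed wedge c home, slid wedge d in thin end first and pushed it home too; the last wrist picture showed all four filling the bay, flat and front ends level, and I handed the job in at about 16 s (no verdict was returned).

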